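# Load a flow cell into the corner pocket of a viewing stage and latch it

## Task

Load the flow cell into the viewing stage without ever picking it up: push it flush against the long back rail, slide it along the rail into the corner pocket, in under the lip until it is fully home against the end stop, and then swing the latch lever across behind it as far as it goes. Leave the cell lying flat against the rail, and do not disturb the filter, syringe, screwdriver and marker lying around the work.

Things in the scene. Friction and masses are not known exactly. Their poses are not given: they have to be found in the camera images.
- stage: Viewing stage, fixed on the bench: drilled aluminium plate 184 x 315 x 12 mm. Origin on the bench surface; plate top at stage z 0.012; plate spans stage x -0.120 to 0.064, y -0.175 to 0.140 (m). Stage x points away from the robot, y to its left, turned up to 0.22 rad either way. Nothing on it is over 16 mm high but the latch peg, the cell's ports and the loose filter.
- rail (a point): Middle of the back rail's straight front face, at plate level: stage (0.045, -0.023, 0.012). The steel rail is 12 mm high, 15 mm wide; its front face is at stage x 0.045 from y -0.166 to the end stop. Axes as the stage's.
- end_stop (a point): Foot of the inner corner of rail and end stop: stage (0.045, 0.120, 0.012). The stop is a steel block 12 mm high whose face is at stage y 0.120. A dark lip, from 12 to 16 mm above the plate, overhangs the last 9 mm before the stop (y 0.111 to 0.120), so the cell can only slide in beneath it. Axes as the stage's.
- guide_mouth (a point): Right end of the front guide's inner face, at plate level: stage (0.002, 0.075, 0.012). The guide is 12 mm high, 14 mm wide, runs from here to the end stop parallel to the rail, and leaves a pocket 43 mm wide, open at its right end only. Right of this point a slanted lead-in flares toward the robot to stage (-0.006, 0.060). Axes as the stage's.
- pocket (a point): Point on the plate top, in stage coordinates (0.025, 0.082, 0.012), where the flow cell's origin lies when the cell is fully home: one long side against the rail, one end against the end stop. Axes as the stage's.
- flow_cell: Flow cell, loose, about 90 g: black slab 40 mm (its x) by 76 mm (its y, long) by 10 mm, with a window on top and two steel hose ports (7 mm wide, 14 mm high) standing on it 23.5 mm either side of the middle along y. Origin at the centre of its underside, z up. Starts on the plate, right of the pocket its middle 40 to 70 mm short of the rail's face, turned up to 0.35 rad from the stage.
- latch (a joint): Latch lever angle, rad: 0 = fully open (lever points 2.09 rad clockwise from stage +x seen from above: toward the robot and right); 2.094 = closed at its stop (points along stage +x across the pocket's open end, 1.5 mm behind a cell that is home). Grows counterclockwise seen from above, starts at 0 to 0.25, has about 0.05 N m of friction and stays where it is left.
- latch_pivot (a point): Vertical hinge axis of the latch, at the plate top, stage coordinates (-0.030, 0.0365, 0.012). The lever is a flat steel arm 12 mm wide, from 2 to 10 mm above the plate, reaching 66 mm from this axis.
- latch_peg (a point): Upright round black peg near the lever's end by which it is pushed: 14 mm diameter, from 10 to 38 mm above the plate, on the lever's centre line 54 mm from the hinge axis. This point is on its axis, 26 mm above the plate top.
- filter: White round inline filter, 48 mm across, 46 mm high, loose bystander standing on the front left part of the plate near stage (-0.085, 0.105). Origin at the centre of its underside.
- syringe_60: White syringe, 165 x 32 x 32 mm, loose bystander lying on the bench to the right of the plate. Origin under its middle.
- driver: Screwdriver, 183 x 29 x 26 mm, loose bystander lying on the bench to the left of the plate. Origin under its middle.
- marker: White marker pen with a black cap, 130 x 16 x 18 mm, loose bystander lying on the bench to the left of the plate. Origin under its middle.
Things that resemble listed ones, but are neither listed nor needed, are in the scene too. What is shaped like the flow_cell but green or orange is not meant.

How it is judged:
By the outcome, as a careful person would: the job done as asked, in the order asked, and still so for the second after the job is handed in, with the robot touching nothing.
It also fails if it takes over 54 s, if anything falls off the work surface, if the arm or the gripper's body presses on something with over 40 N, if the wrist force passes 120 N, or if a joint passes its speed limit or range.

## Robot

A 6-joint arm with a two-finger parallel gripper is mounted at the origin on a cart in front of the work surface, level with it; the furniture and walls round the work are solid. World frame = base frame: x ahead of the robot, y to its left, z up, the work surface at z = 0. Lengths are in m, angles in degrees, forces in N, time in s.
With the tool pointing down it reaches from about 0.375 to 0.75 m from the base axis. Payload 9 kg.
Tool frame: the origin (TCP) lies where the fingers leave the gripper's body, on its centre line; the fingertips stand 73 mm ahead of it and the grasp point (between the pads) lies 54 mm ahead of it (robot.tip_reach is the distance from the TCP to the fingertips, in m); z points along the fingers, y is the direction in which the jaws open and shut (so a half turn about z gives the same grasp; the last joint's range is limited). The gripper opens to 85 mm and grips with 20 to 120 N. Pads are 22 mm wide; open, the fingers measure 114 mm over their backs; the gripper's body (76 mm by 85 mm) begins 54 mm behind the grasp point. The pads swing forward as they close: fully open they stand 13 mm farther back than shut.
Start: joints at [61.381, 5.964, 5.575, 89.605, 0, 77.527], TCP at [0.167, 0.576, 0.304] pointing down, gripper open.
Joint ranges: [-171.21, 171.21], [-48.23, 106.86], [-62.78, 66.21], [-105.2, 120.99], [-86.42, 89.51], [-180, 180]. Speed limits (degrees/s): [127.2, 127.2, 147.25, 180, 180, 180].

## Interface

Orientations are given as [roll, pitch, yaw] about the fixed x, y, z axes, in that order (R = Rz(yaw) Ry(pitch) Rx(roll)).
In Python, from plant import robot gives the robot as it stands. Calls block until the motion is done:
- robot.move_pose(position, orientation): joint-space move of the TCP to a pose.
- robot.line_to(position, vel=0.15, rotation=None, guard=None): straight line of the TCP; rotation=None keeps the orientation; vel is the mean speed in m/s. With guard (N) it stops when the force on the tool has changed by that much, and returns True; else False.
- robot.goto_joints(angles): joint-space move.
- robot.set_gripper(opening): finger opening in m; the grip force is fixed at half the most; returns when the fingers have stopped.
- robot.pause(seconds).
- robot.ik(position, orientation): joint angles nearest the present ones, or None.
- robot.observe(): the state.
- robot.grab_frame(name): name is "scene" or "side" or "wrist"; returns the picture (400x640x3 uint8, blue, green, red); there is no depth.
- robot.get_calibration(name): a dict with "vertical_fov" (degrees; the focal length in pixels is half the picture's height over the tangent of half this angle, whatever the lens; pixels are square), "cx", "cy" (the principal point, pixels), "rvec" (rotation vector, rad) and "tvec" (3), from world to camera coordinates, as OpenCV has them. Camera axes: x right, y down, z forward; pixel columns grow to the right and rows downward; lengths in m; the calibration is good to about 2 mm. A picture is of the moment at which its call begins: read the wrist's pose just before it. get_calibration takes no time and is no camera call; for the wrist camera it gives the pose at the moment of the call.
A pose or a line that the arm cannot do raises robot.IKError and nothing moves.
- robot.job_done(): hands the job in, once; it reports no verdict.
The state is a dict: "time": time; "q": joint angles; "qvel": joint speeds; "joint_torque": joint torques, N m; "tool_pos": TCP position; "tcp_rot": TCP orientation; "ft_force": force on the tool from outside, world axes, zero at the start; "torque": the same for the moment, N m; "gripper_width": finger opening in m.
Only numpy, scipy, OpenCV 4.12 (cv2) and the standard library are available. Lean on these libraries where they do the work, as an engineer would, in place of code of your own. Each camera call takes 0.05 s, during which the arm holds its last target.

## Working session

There is one attempt and no reset: what is moved stays moved. The work goes in short steps, each a Python script; the robot and the scene stay as the last script left them, time stands still between calls to the robot, and variables do not carry over. Pictures are saved under pics/ and viewed, and the job is handed in when it is done.

```bash
ls; mkdir -p pics
python3 - <<'E'
from plant import robot
import cv2
for n in("scene","side","wrist"):
    c=robot.get_calibration(n); im=robot.grab_frame(n); cv2.imwrite(f"pics/{n}0.png",im); print(n,c)
print(robot.observe(), robot.tip_reach)
E
```

```text
pics
scene {'vertical_fov': 57.811206874062776, 'cx': 322.1780782333039, 'cy': 202.09918921316802, 'rvec': array([ 2.23485307, -1.12689954,  0.40496457]), 'tvec': array([-0.24589808,  0.39215024,  0.64261972])}
side {'vertical_fov': 56.98580048020117, 'cx': 315.18528047897297, 'cy': 199.88468530011923, 'rvec': array([ 0.19855008,  2.9510806 , -0.97163627]), 'tvec': array([ 0.49295739, -0.06198371,  1.10927388])}
wrist {'vertical_fov': 68.89641716975098, 'cx': 326.053227844165, 'cy': 199.87159500638276, 'rvec': array([-2.29658959, -1.72744962, -0.27381443]), 'tvec': array([-0.59857686, -0.04013327,  0.38078921])}
{'time': 0.15, 'q': array([ 6.13814434e+01,  5.99118009e+00,  5.53833715e+00,  8.96070947e+01,
       -2.67349625e-04,  7.75269462e+01]), 'qvel': array([ 0.03688816, -0.12598052,  0.16900192,  0.06429956,  0.02864927,
        0.03641396]), 'joint_torque': array([ 3.77692006e-03, -5.57360852e+01,  5.04004812e+01,  1.26377831e-02,
       -2.68203303e-04,  3.33799028e-05]), 'tool_pos': array([0.16674218, 0.57616613, 0.30330665]), 'tcp_rot': array([-1.79941419e+02, -1.26843133e-02,  1.63854491e+02]), 'ft_force': array([-0.34509979, -0.40796068, -0.09394227]), 'torque': array([-0.02118058, -0.04303342, -0.01189969]), 'gripper_width': 0.08546682618238648} 0.0726
```

View pics/scene0.png

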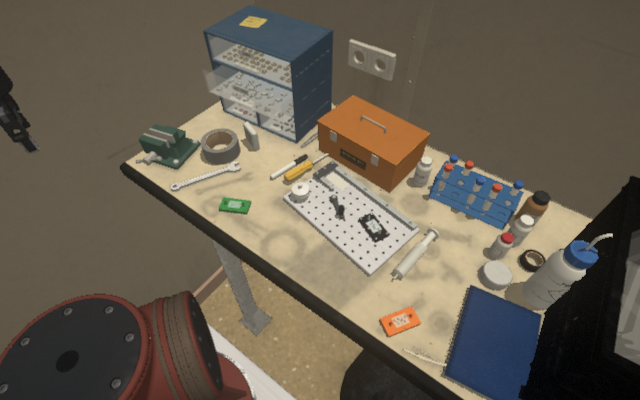

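View pics/side0.png

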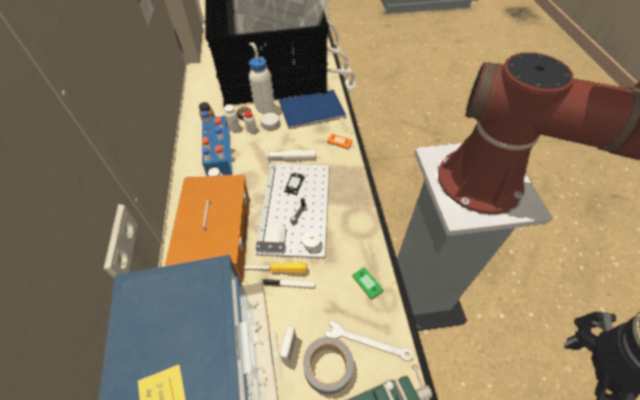

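View pics/wrist0.png

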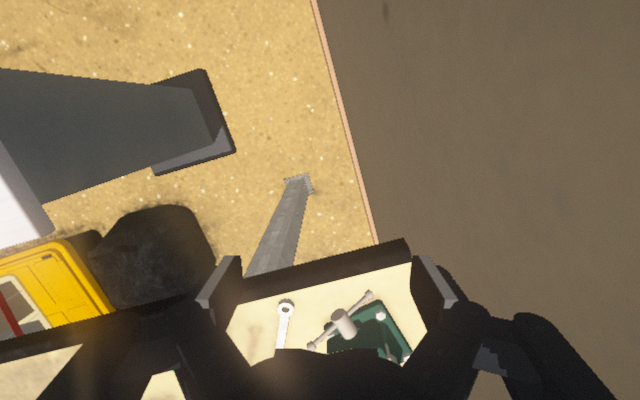

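Candidates for the cell, scene view: the black slab on the plate at (372,227), the green one at (235,206) and the orange one at (401,321). The description picks the black one. I'll check it in enlarged crops.

Run:
```python
import cv2
a=cv2.imread("pics/scene0.png")[155:275,270:430]
cv2.imwrite("pics/c1.png",cv2.resize(a,None,fx=5,fy=5,interpolation=cv2.INTER_CUBIC))
a=cv2.imread("pics/side0.png")[155:265,250:340]
cv2.imwrite("pics/c2.png",cv2.resize(a,None,fx=5,fy=5,interpolation=cv2.INTER_CUBIC))
```

```text
(no output)
```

View pics/c1.png

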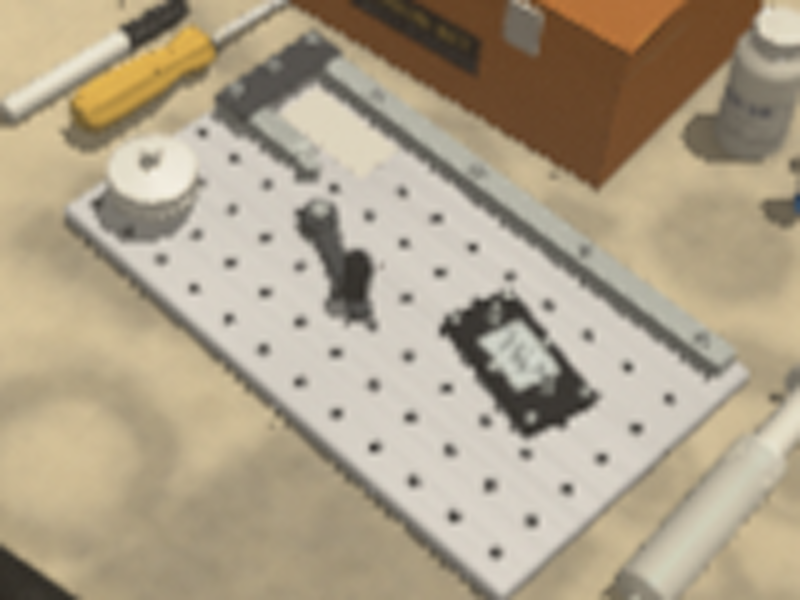

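View pics/c2.png

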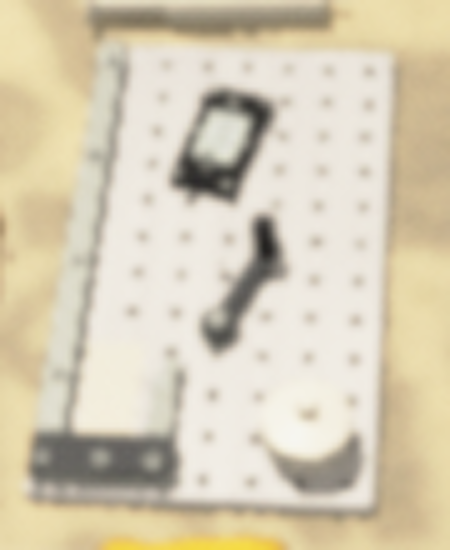

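```bash
cat > h.py <<'E'
import numpy as np, cv2
from scipy.optimize import least_squares
def K(c):
    f=200/np.tan(np.radians(c["vertical_fov"])/2); return np.array([[f,0,c["cx"]],[0,f,c["cy"]],[0,0,1.]])
def proj(c,P):
    return cv2.projectPoints(np.asarray(P,float).reshape(-1,1,3),c["rvec"],c["tvec"],K(c),None)[0].reshape(-1,2)
def ray(c,px,z):
    R=cv2.Rodrigues(c["rvec"])[0]; o=-R.T@c["tvec"]; d=R.T@np.linalg.inv(K(c))@np.array([px[0],px[1],1.])
    return o+d*(z-o[2])/d[2]
def s2w(S,P):
    P=np.atleast_2d(P); x,y,t=S; c,s=np.cos(t),np.sin(t)
    return np.c_[x+c*P[:,0]-s*P[:,1],y+s*P[:,0]+c*P[:,1],P[:,2]]
def w2s(S,P):
    P=np.atleast_2d(P); x,y,t=S; c,s=np.cos(t),np.sin(t); dx,dy=P[:,0]-x,P[:,1]-y
    return np.c_[c*dx+s*dy,-s*dx+c*dy,P[:,2]]
def fit(obs,x0=(0.55,0,0)):
    f=lambda S:np.concatenate([(proj(c,s2w(S,P))-px).ravel() for c,P,px in obs])
    r=least_squares(f,x0,loss="soft_l1"); return r.x,f(r.x)
E
python3 - <<'E'
from h import *; from plant import robot
cs=robot.get_calibration("scene"); cd=robot.get_calibration("side")
FL=(-.12,.14,.012);FR=(-.12,-.175,.012);BR=(.064,-.175,.012);BL=(.064,.14,.012)
o=[(cs,[FL,FR,BR],np.array([[68,210],[497,592],[747,373]])/5+[270,155]),
(cd,[BR,FR,FL,BL],np.array([[110,45],[395,52],[375,505],[30,495]])/5+[250,155])]
for k in (o[:1],o[1:],o):
    S,r=fit(k); print(S,r.round(1))
R=cv2.Rodrigues
c=robot.get_calibration("wrist"); Rw=R(c["rvec"])[0]; print("cam",-Rw.T@c["tvec"],"fwd",Rw[2],"right",Rw[0])
ob=robot.observe(); print(ob["tool_pos"],ob["tcp_rot"])
for px in [(440,330),(525,435),(598,395),(505,292)]:
    print(w2s(S,ray(cs,np.array(px)/5+[270,155],.022)))
E
```

```text
[ 0.59151796  0.03523736 -0.19452632] [-1.4 -1.6  0.1  1.1  0.9 -0.4]
[ 0.58728577  0.04122992 -0.18308658] [-1.6 -0.7  0.8 -0.3  1.2  0.7 -0.7 -0.2]
[ 0.58882471  0.03840763 -0.18098435] [-3.1 -0.8 -0.5  1.  -0.4 -1.  -2.2 -1.3  0.  -0.9  0.5 -0.2 -1.3 -1. ]
cam [0.08888065 0.59833368 0.37296951] fwd [ 0.29941767 -0.08870401 -0.94998982] right [ 0.27768571  0.9606695  -0.00218026]
[0.16674218 0.57616613 0.30330665] [-1.79941419e+02 -1.26843133e-02  1.63854491e+02]
[[-0.03517    -0.06064392  0.022     ]]
[[-0.05069511 -0.13039809  0.022     ]]
[[-0.00783535 -0.13925576  0.022     ]]
[[ 0.00603904 -0.06676637  0.022     ]]
```

The black slab with the pale window and two ports is the cell. The green and orange ones are decoys off the plate. Next I'll look straight down with the wrist camera.

Run:
```python
from h import *; from plant import robot
S=(.5888,.0384,-.181)
p=s2w(S,(-.10,-.02,.31))[0]; rot=[180,0,169.6]
print(p, robot.ik(p,rot))
robot.move_pose(p,rot)
c=robot.get_calibration("wrist"); im=robot.grab_frame("wrist"); cv2.imwrite("pics/w1.png",im)
np.save("cw1.npy",c,allow_pickle=True)
o=robot.observe(); print(o["time"],o["tool_pos"],o["tcp_rot"],o["q"])
```

```text
[0.48683332 0.03672805 0.31      ] [-11.07966218 -13.53532214 -12.50800489  91.02731725   0.
  -0.67966218]
2.4417 [0.48683138 0.03738407 0.31004323] [1.79991380e+02 6.39200816e-04 1.69656213e+02] [-1.10055629e+01 -1.35283332e+01 -1.24975125e+01  9.10302811e+01
  8.62659139e-03 -6.61776001e-01]
```

View pics/w1.png

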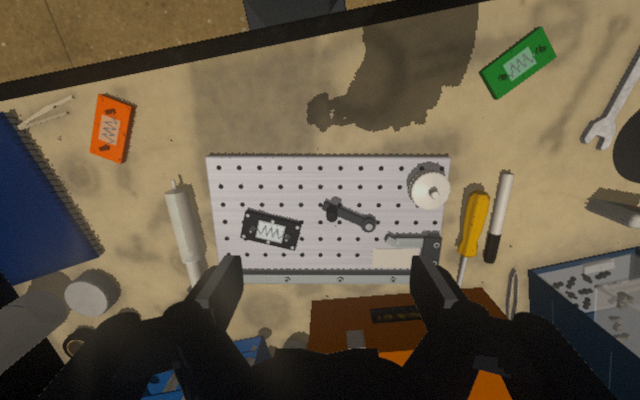

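Run:
```python
import cv2
a=cv2.imread("pics/w1.png")
for n,(x0,y0) in dict(a=(200,140),b=(320,150)).items():
    cv2.imwrite(f"pics/w1{n}.png",cv2.resize(a[y0:y0+(150 if n=="a" else 140),x0:x0+140],None,fx=(4 if n=="a" else 4),fy=4,interpolation=cv2.INTER_CUBIC))
```

```text
(no output)
```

View pics/w1a.png

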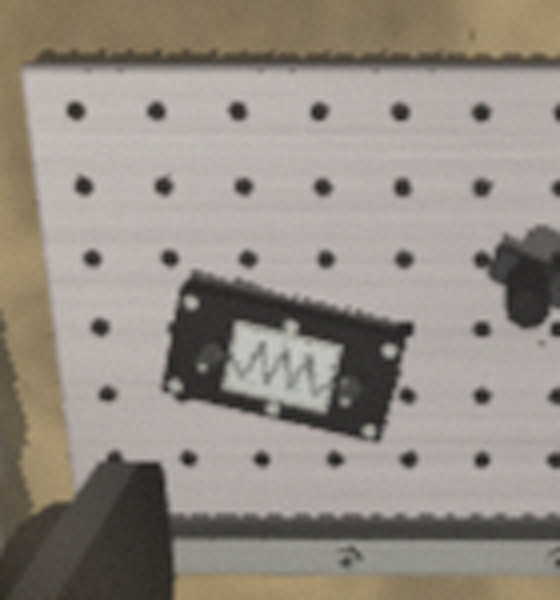

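View pics/w1b.png

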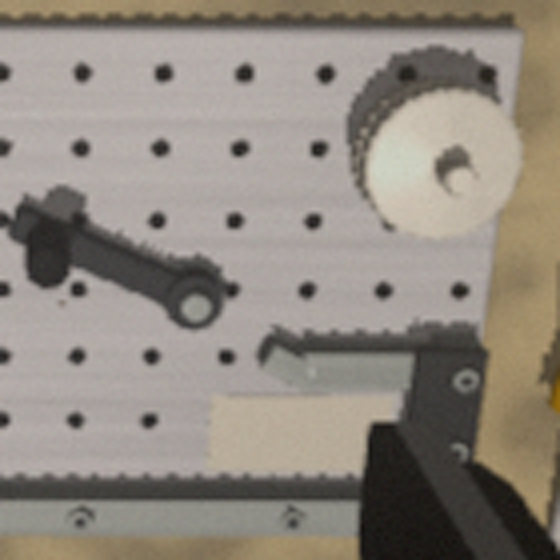

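```bash
cat > m1.py <<'E'
from h import *
c=np.load("cw1.npy",allow_pickle=True).item()
A=lambda *p:np.array(p)/4.+[200,140]
B=lambda *p:np.array(p)/4.+[320,150]
def line(px,S,P,Q):
    p,q=proj(c,s2w(S,[P,Q])); d=(q-p)/np.linalg.norm(q-p); v=px-p; return d[0]*v[1]-d[1]*v[0]
z=.012
def f(S):
    r=[]
    for px in (A(22,68),A(300,70),B(300,28),B(522,30)): r.append(line(px,S,(-.12,-.175,z),(-.12,.14,z)))
    for px in (A(22,68),A(50,260),A(68,400)): r.append(line(px,S,(-.12,-.175,z),(.064,-.175,z)))
    for px in (B(522,30),B(505,180),B(490,300)): r.append(line(px,S,(-.12,.14,z),(.064,.14,z)))
    for px in (A(250,516),A(500,517),B(100,480),B(300,480)): r.append(line(px,S,(.045,-.16,z),(.045,.1,z)))
    for px in (A(250,540),A(500,540),B(100,499),B(300,500)): r.append(line(px,S,(.045,-.16,.024),(.045,.1,.024)))
    return np.array(r)
if __name__=="__main__":
    r=least_squares(f,(.589,.038,-.18)); S=r.x; print(S,f(S).round(1)); np.save("S.npy",S)
    # cell corners on top z=.022
    cor=np.array([w2s(S,ray(c,p,.022))[0] for p in (A(185,282),A(410,328),A(380,440),A(163,390))])
    print("cell corners",cor.round(4)); 
    print("lengths",[np.linalg.norm(cor[i]-cor[(i+1)%4]).round(4) for i in range(4)],"ctr",cor.mean(0))
    d=(cor[1]+cor[2]-cor[0]-cor[3]); print("yaw",np.arctan2(-d[0],d[1]))
    print("peg top",w2s(S,ray(c,B(48,265),.050)), "hinge",w2s(S,ray(c,B(197,307),.022)))
    print("filter top",w2s(S,ray(c,B(440,165),.055)))
    print("toolbox front edge px", [w2s(S,ray(c,p,0.0)) for p in ((312,300),)])
E
python3 m1.py
```

```text
[ 0.59079627  0.03868646 -0.17954856] [ 0.5  1.   0.6  1.1 -1.3 -2.  -1.9  2.3  1.5  1.2 -1.5 -1.2 -0.4 -0.4
 -0.1 -0.1 -0.3 -0.1]
cell corners [[-0.0509 -0.125   0.022 ]
 [-0.0346 -0.0518  0.022 ]
 [ 0.0068 -0.0632  0.022 ]
 [-0.0121 -0.1357  0.022 ]]
lengths [np.float64(0.0749), np.float64(0.0429), np.float64(0.075), np.float64(0.0403)] ctr [-0.02268329 -0.09393702  0.022     ]
yaw -0.23629671737922814
peg top [[-0.05374321 -0.01339699  0.05      ]] hinge [[-0.02774989  0.03686491  0.022     ]]
filter top [[-0.08678712  0.10005171  0.055     ]]
toolbox front edge px [array([[ 1.04672782e-01, -4.24831223e-02, -5.55111512e-17]])]
```

Wrist view: the cell's centre is near stage (-0.023,-0.094), yaw -0.24, and the latch peg is at crop px (48,265), lever angle about 0.08 rad. The filter is front left and the toolbox is beyond stage x 0.10. First push: two fingers 45 mm apart, parallel to the rail.

```bash
cat > act.py <<'E'
from h import *; from plant import robot
S=np.load("S.npy"); SY=np.degrees(S[2])
def W(x,y,z): return s2w(S,(x,y,z))[0]          # TCP target, stage xy, world z
def rot(a=0): return [180,0,((180+SY+a+180)%360)-180]   # a: tool turn about z rel. to tool x = -stage x
def st():
    o=robot.observe(); p=w2s(S,o["tool_pos"])[0]; print("t%.2f"%o["time"],"stage",p.round(4),"F",o["ft_force"].round(1),"w%.3f"%o["gripper_width"],"yaw%.1f"%o["tcp_rot"][2]); return p
E
python3 - <<'E'
from act import *
robot.set_gripper(.045)
robot.move_pose(W(-.085,-.096,.115),rot()); st()
g=robot.line_to(W(-.085,-.096,.075),vel=.04,guard=4); print(g); p=st()
E
```

```text
t3.77 stage [-0.0842 -0.0959  0.1165] F [ 0.4  0.3 -0.1] w0.045 yaw169.7
True
t4.53 stage [-0.0854 -0.0959  0.0824] F [-3.2  0.4  6.5] w0.045 yaw169.7
```

Run:
```python
from act import *
robot.line_to(W(-.085,-.096,.0855),vel=.05); st()
print(robot.line_to(W(-.025,-.096,.0855),vel=.06,guard=8)); st()
print(robot.line_to(W(.003,-.096,.0855),vel=.03,guard=6)); st()
c=robot.get_calibration("wrist"); im=robot.grab_frame("wrist"); cv2.imwrite("pics/w2.png",im); 
cv2.imwrite("pics/s2.png",cv2.resize(robot.grab_frame("scene")[155:275,270:430],None,fx=5,fy=5,interpolation=cv2.INTER_CUBIC))
```

```text
t4.78 stage [-0.085  -0.096   0.0854] F [ 0.1 -0.1  0.5] w0.045 yaw169.7
False
t5.93 stage [-0.0252 -0.096   0.0855] F [-0.5  0.1 -0.6] w0.045 yaw169.7
True
t6.60 stage [-0.0059 -0.0959  0.0848] F [0.2 0.2 0.2] w0.045 yaw169.7
```

View pics/w2.png

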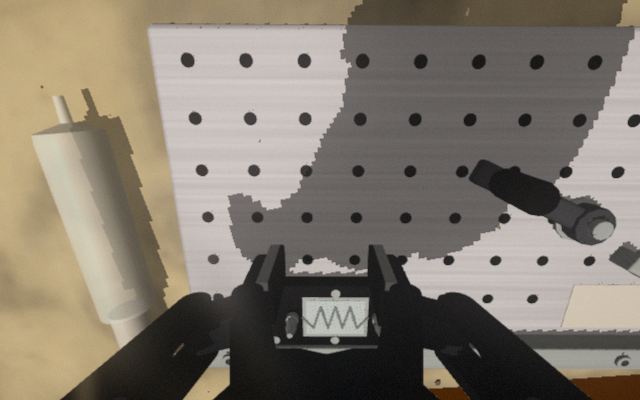

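View pics/s2.png

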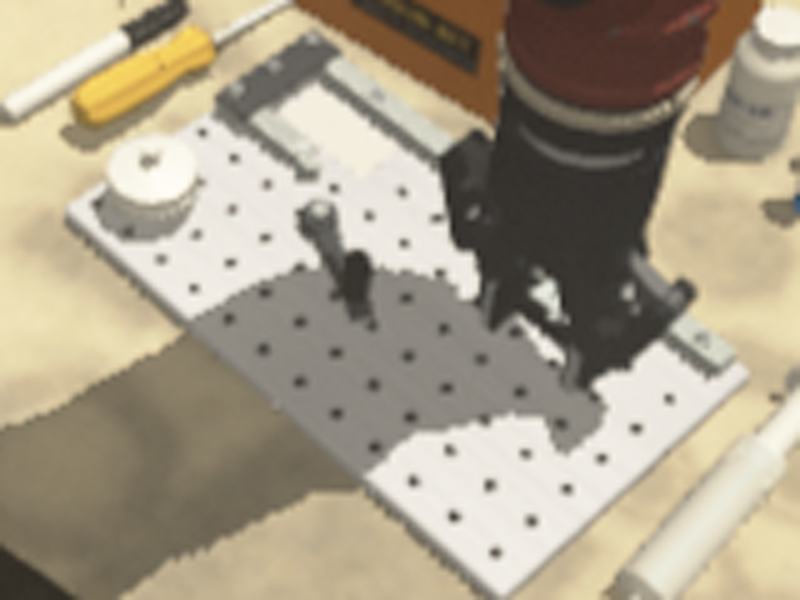

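The rail contact came at TCP x = -0.0059, exactly where a flush cell should stop it. The wrist picture shows the cell square between the fingers. Next I'll back off, close the gripper, turn it and look again.

Run:
```python
from act import *
robot.line_to(W(-.022,-.096,.0855),vel=.08)
robot.line_to(W(-.022,-.11,.17),vel=.2)
robot.set_gripper(0.0)
robot.move_pose(W(.020,-.157,.24),rot(90)); st()
c=robot.get_calibration("wrist"); im=robot.grab_frame("wrist"); cv2.imwrite("pics/w3.png",im); np.save("cw3.npy",c,allow_pickle=True)
```

```text
t9.57 stage [ 0.0199 -0.1569  0.2398] F [-0.1 -0.2  0.4] w0.000 yaw-100.3
```

View pics/w3.png

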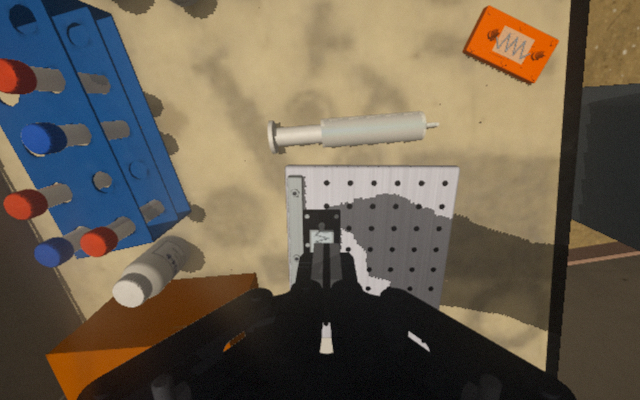

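Run:
```python
import cv2
a=cv2.imread("pics/w3.png")[155:255,270:370]
cv2.imwrite("pics/w3c.png",cv2.resize(a,None,fx=6,fy=6,interpolation=cv2.INTER_CUBIC))
```

```text
(no output)
```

View pics/w3c.png

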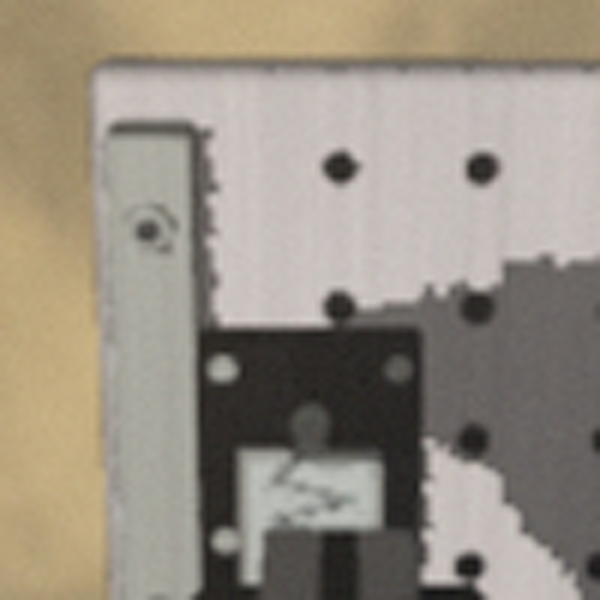

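Run:
```python
from h import *
S=np.load("S.npy"); c=np.load("cw3.npy",allow_pickle=True).item()
for px,z in (((215,330),.022),((415,328),.022),((95,65),.012),((110,125),.024),((193,125),.024)): print(w2s(S,ray(c,np.array(px)/6+[270,155],z)))
```

```text
[[ 0.04019053 -0.13208626  0.022     ]]
[[ 0.0052053  -0.13242421  0.022     ]]
[[ 0.06051759 -0.1770574   0.012     ]]
[[ 0.0567887  -0.16933418  0.024     ]]
[[ 0.04291267 -0.1693226   0.024     ]]
```

Run:
```python
from act import *
robot.line_to(W(.020,-.157,.12),vel=.2)
robot.line_to(W(.020,-.157,.088),vel=.06,guard=5); st()
print(robot.line_to(W(.0215,-.02,.088),vel=.08,guard=10)); st()
c=robot.get_calibration("wrist"); im=robot.grab_frame("wrist"); cv2.imwrite("pics/w4.png",im); np.save("cw4.npy",c,allow_pickle=True)
cv2.imwrite("pics/s4.png",cv2.resize(robot.grab_frame("scene")[155:275,270:430],None,fx=5,fy=5,interpolation=cv2.INTER_CUBIC))
```

```text
t11.05 stage [ 0.02  -0.157  0.088] F [ 0.6 -0.1 -0.3] w-0.000 yaw-100.3
False
t12.92 stage [ 0.0217 -0.0203  0.0881] F [-0.1  0.2  0.6] w0.000 yaw-100.3
```

View pics/w4.png

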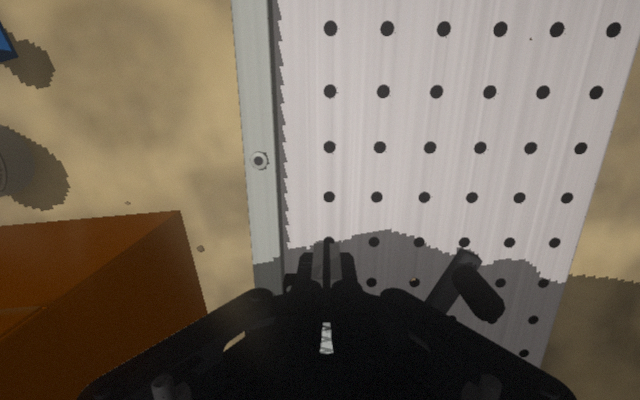

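View pics/s4.png

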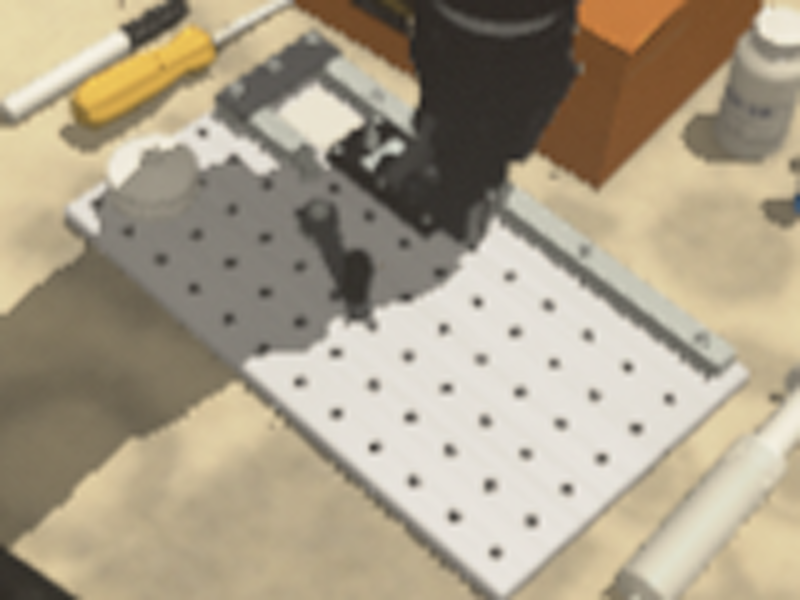

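The cell is sliding square along the rail, its leading end at the pocket mouth (scene crop px (330,155)). I'll continue home with a force guard.

Run:
```python
from act import *
print(robot.line_to(W(.022,.022,.088),vel=.05,guard=8)); st()
print(robot.line_to(W(.022,.042,.088),vel=.02,guard=8)); p=st()
cv2.imwrite("pics/s5.png",cv2.resize(robot.grab_frame("scene")[155:235,290:400],None,fx=7,fy=7,interpolation=cv2.INTER_CUBIC))
```

```text
False
t14.01 stage [0.022  0.022  0.0879] F [ 0.3 -0.3  0.4] w-0.000 yaw-100.3
True
t14.63 stage [0.0219 0.0323 0.0877] F [ 0.  -3.2  1.3] w0.000 yaw-100.3
```

View pics/s5.png

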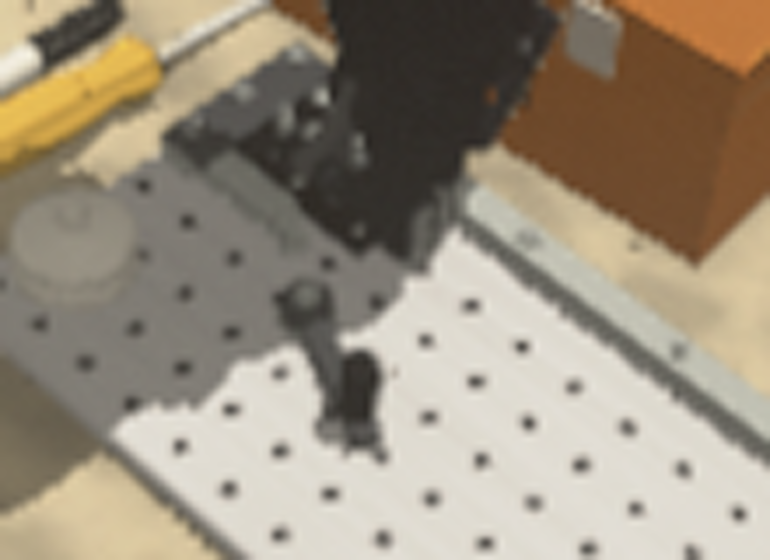

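Run:
```python
from act import *
robot.line_to(W(.021,.005,.088),vel=.08)
robot.line_to(W(.010,.0,.15),vel=.2)
robot.move_pose(W(.0,.01,.24),rot(-10)); st()
c=robot.get_calibration("wrist"); im=robot.grab_frame("wrist"); cv2.imwrite("pics/w6.png",im); np.save("cw6.npy",c,allow_pickle=True)
cv2.imwrite("pics/s6.png",cv2.resize(robot.grab_frame("scene")[155:235,290:400],None,fx=7,fy=7,interpolation=cv2.INTER_CUBIC))
```

```text
t17.19 stage [-2.000e-04  1.000e-02  2.393e-01] F [-0.2  0.6  0.6] w-0.000 yaw159.8
```

View pics/w6.png

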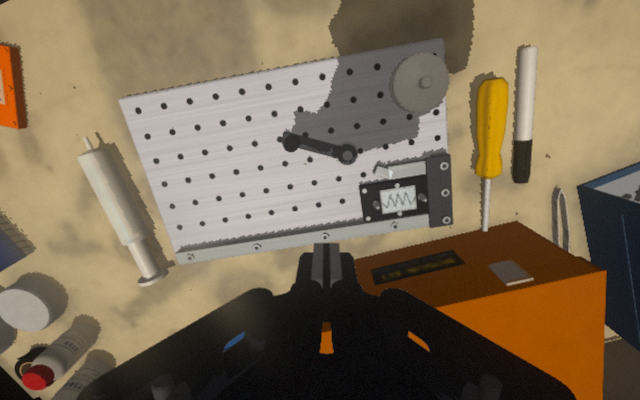

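View pics/s6.png

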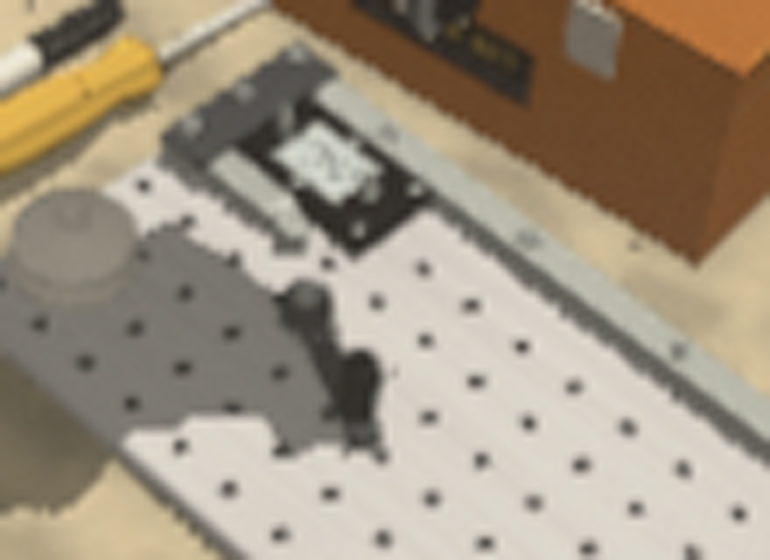

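Run:
```python
from h import *
a=cv2.imread("pics/w6.png")[125:245,340:460]
cv2.imwrite("pics/w6c.png",cv2.resize(a,None,fx=5,fy=5,interpolation=cv2.INTER_CUBIC))
```

```text
(no output)
```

View pics/w6c.png

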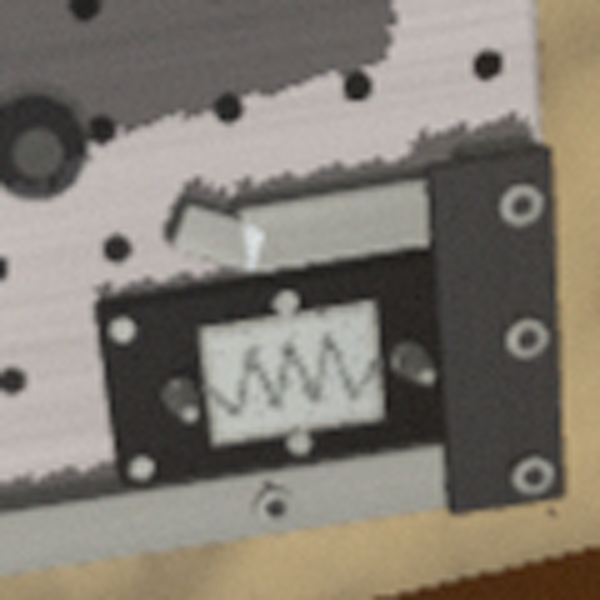

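Run:
```python
from h import *
S=np.load("S.npy"); c=np.load("cw6.npy",allow_pickle=True).item()
for n,px,z in (("FR",(100,302),.022),("BR",(119,490),.022),("lip",(430,170),.028),("lip2",(449,508),.028),("hinge",(38,152),.022),("plateedge",(535,90),.012),("stop right",(550,150),.028),("Rport",(183,395),.034),("Lport",(412,360),.034)): print(n,w2s(S,ray(c,np.array(px)/5+[340,125],z)).round(4))
# peg
a=cv2.imread("pics/w6.png")[115:175,270:370]; cv2.imwrite("pics/w6p.png",cv2.resize(a,None,fx=6,fy=6,interpolation=cv2.INTER_CUBIC))
```

```text
FR [[0.0033 0.0436 0.022 ]]
BR [[0.0451 0.042  0.022 ]]
lip [[-0.0137  0.1098  0.028 ]]
lip2 [[0.0583 0.109  0.028 ]]
hinge [[-0.0292  0.0358  0.022 ]]
plateedge [[-0.0225  0.1367  0.012 ]]
stop right [[-0.0136  0.1329  0.028 ]]
Rport [[0.0217 0.0565 0.034 ]]
Lport [[0.0222 0.102  0.034 ]]
```

View pics/w6p.png

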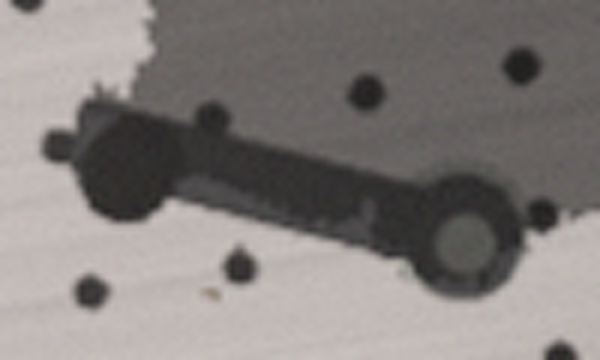

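The cell is home: its right end measures about y 0.043–0.044 and the lip reads with a 1.5 mm bias. It's flush with the rail and both ports are clear. Next I'll swing the latch from behind the peg, with the tool turning along the arc.

Run:
```python
from act import *
c=np.load("cw6.npy",allow_pickle=True).item()
p=w2s(S,ray(c,(291.7,144.2),.05))[0]; print("peg",p); phi0=np.degrees(np.arctan2(p[1]-.0365,p[0]+.03)); print("phi0",phi0)
def P(phi,d,z=.1066):
    f=np.radians(phi); t=np.array([-np.sin(f),np.cos(f)]); q=np.array([-.03,.0365])+.054*np.array([np.cos(f),np.sin(f)])-d*t
    return W(q[0],q[1],z),rot(phi+90)
pos,r=P(phi0,.025,.15); robot.move_pose(pos,r); st()
pos,r=P(phi0,.025); print(robot.line_to(pos,vel=.12,guard=5)); st()
pos,r=P(phi0,.018); print(robot.line_to(pos,vel=.05,guard=8,rotation=r)); st()
for ph in np.linspace(phi0,-12,7)[1:]:
    pos,r=P(ph,.018); g=robot.line_to(pos,vel=.07,rotation=r,guard=10)
    if g: print("guard at",ph); break
st()
c=robot.get_calibration("wrist"); cv2.imwrite("pics/w7.png",robot.grab_frame("wrist"))
cv2.imwrite("pics/s7.png",cv2.resize(robot.grab_frame("scene")[155:235,290:400],None,fx=7,fy=7,interpolation=cv2.INTER_CUBIC))
```

```text
peg [-0.0523355  -0.01238861  0.05      ]
phi0 -114.55400752604137
t17.83 stage [-0.0753 -0.0023  0.15  ] F [0.2 0.1 1.1] w0.000 yaw145.2
False
t18.34 stage [-0.0746 -0.0022  0.1073] F [ 0.4 -0.3  0.5] w0.000 yaw145.2
False
t18.63 stage [-0.068  -0.0053  0.1074] F [ 0.6 -0.1  0.5] w-0.000 yaw145.1
t21.33 stage [0.0188 0.0075 0.1065] F [ 0.2 -0.5  0.3] w0.000 yaw-112.6
```

View pics/s7.png

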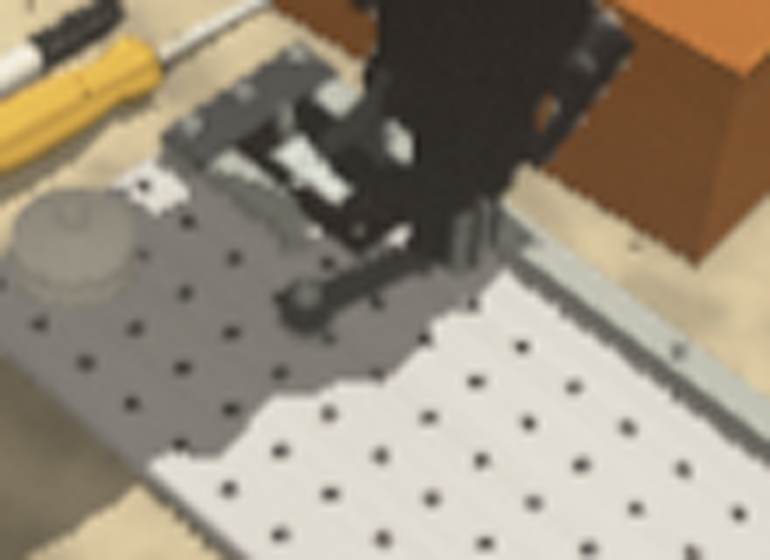

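View pics/w7.png

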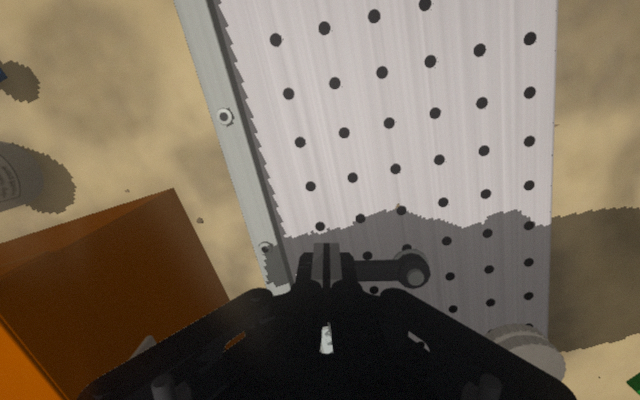

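The lever has swung with the pusher, about 12° short of closed. Now the final push to its stop.

Run:
```python
from act import *
print(robot.line_to(W(.024,.0155,.1066),vel=.04,rotation=rot(90),guard=10)); st()
print(robot.line_to(W(.024,.028,.1066),vel=.02,guard=8)); st()
robot.line_to(W(.024,-.005,.1066),vel=.08); 
robot.line_to(W(.015,-.01,.17),vel=.2)
robot.move_pose(W(.0,.01,.24),rot(-10)); st()
c=robot.get_calibration("wrist"); im=robot.grab_frame("wrist"); cv2.imwrite("pics/w8.png",im); np.save("cw8.npy",c,allow_pickle=True)
cv2.imwrite("pics/w8c.png",cv2.resize(im[125:245,340:460],None,fx=5,fy=5,interpolation=cv2.INTER_CUBIC))
cv2.imwrite("pics/s8.png",cv2.resize(robot.grab_frame("scene")[155:235,290:400],None,fx=7,fy=7,interpolation=cv2.INTER_CUBIC))
```

```text
False
t21.82 stage [0.0239 0.0153 0.1066] F [-0.5 -0.5  1. ] w-0.000 yaw-100.5
True
t22.16 stage [0.0241 0.018  0.1064] F [ 0.7 -2.8  2.2] w0.000 yaw-100.4
t24.64 stage [-2.000e-04  1.000e-02  2.393e-01] F [-0.4  0.3 -0.5] w-0.000 yaw159.8
```

View pics/w8c.png

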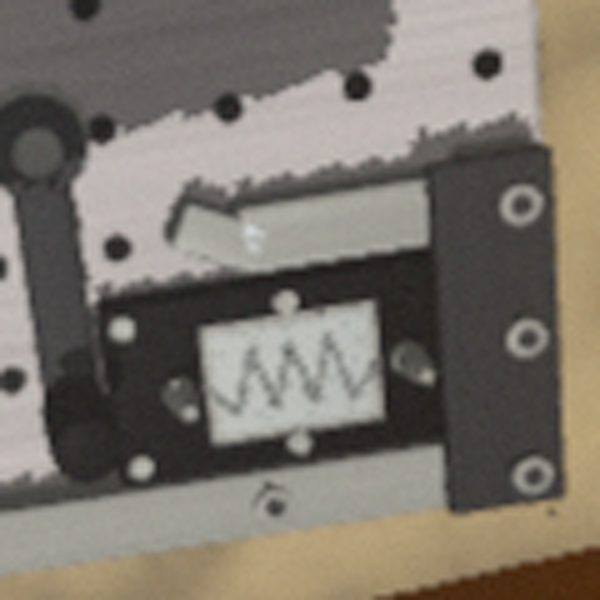

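View pics/s8.png

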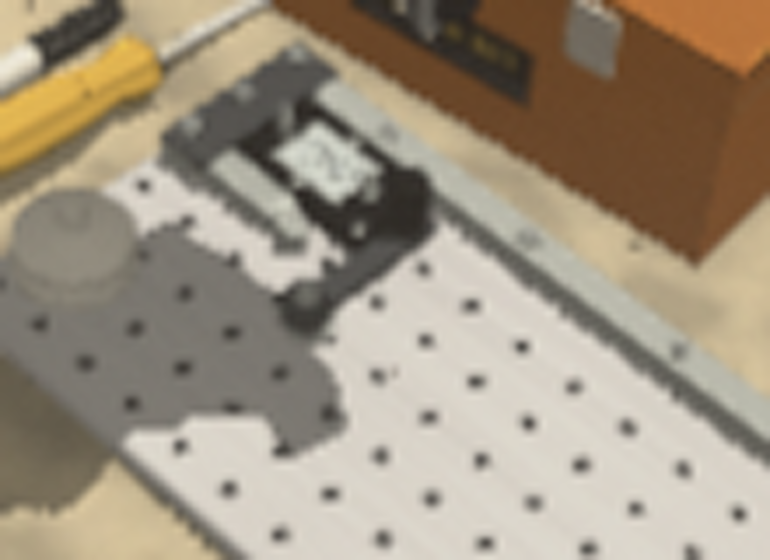

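View pics/w8.png

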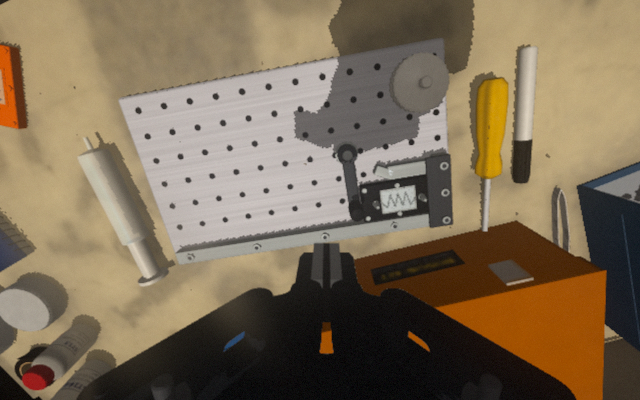

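Run:
```python
from h import *
S=np.load("S.npy"); c=np.load("cw8.npy",allow_pickle=True).item()
q=lambda px,z:w2s(S,ray(c,np.array(px)/5+[340,125],z))[0]
h=q((38,152),.024); print("hinge",h,"peg",q((88,438),.05))
# lever edges (z .022)
for a,b in (((18,210),(48,370)),((76,200),(98,340))):
    A,B=q(a,.022),q(b,.022); print(A.round(4),B.round(4),"ang",np.degrees(np.arctan2(B[1]-A[1],B[0]-A[0])).round(1))
a,b=cv2.imread("pics/w6.png"),cv2.imread("pics/w8.png"); d=np.abs(a.astype(int)-b).max(2)>40; ys,xs=np.nonzero(d); print("changed px bbox",xs.min(),xs.max(),ys.min(),ys.max(),d.sum(), "cell/other region", d[160:230,375:460].sum())
```

```text
hinge [-0.02945875  0.03568125  0.024     ] peg [0.02134613 0.03577782 0.05      ]
[-0.0183  0.0301  0.022 ] [0.016 0.031 0.022] ang 1.6
[-0.0183  0.0418  0.022 ] [0.0113 0.0421 0.022 ] ang 0.6
changed px bbox 38 622 125 397 1551 cell/other region 5
```

Run:
```python
from plant import robot
print(robot.observe()["time"]); robot.job_done()
```

```text
24.7417
the job is handed in; nothing more can be done
```

The flow cell is home in the corner pocket and the latch is closed behind it. I handed the job in at 24.7 s, with the arm raised and touching nothing. The cell was never gripped or lifted.

- **Cell:** I pushed it square against the rail with two parted fingers. The stop came at tool x -0.0059 against -0.006 predicted. I then slid it along the rail with closed fingers until it hit the end stop, at tool y 0.0323 against 0.033 predicted. The pictures show it flush with the rail and under the lip, with its right end at stage y 0.042–0.044 against 0.044 nominal.
- **Latch:** I swung the lever by its peg until it hit its stop, at tool y 0.0180 against 0.0185 predicted. The picture shows it within about 1–2° of fully closed, which is about as finely as I could read it.
- **Bystanders:** Comparing the pictures before and after the latch swing, the cell had not moved. The filter, syringe, screwdriver and marker look unmoved there and in the final view.
- **Disagreements:** No check failed. The wrist camera's readings were off by about 1–4 mm: the plate fit was about 1% off in scale and the lip read 1–2 mm to the right. For the final seating I relied on the contact stops rather than the pictures.

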